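# Bring the castor's tyre valve to the top and set the brake

## Robot

A 6-joint arm with a two-finger parallel gripper is mounted at the origin on a cart in front of the work surface, level with it; the furniture and walls round the work are solid. World frame = base frame: x ahead of the robot, y to its left, z up, the work surface at z = 0. Lengths are in m, angles in rad, forces in N, time in s.
With the tool pointing down it reaches from about 0.35 to 1 m from the base axis. Payload 7.1 kg.
Tool frame: the origin (TCP) lies between the finger pads; the fingertips stand 22 mm ahead of it and the grasp point (between the pads) lies 3 mm ahead of it; x points along the fingers, y is the direction in which the jaws open and shut, and the axes are right-handed (so a half turn about x gives the same grasp; the last joint's range is limited). The gripper opens to 85 mm and grips with 20 to 120 N. Pads are 22 mm wide; open, the fingers measure 114 mm over their backs; the gripper's body (76 mm by 85 mm) begins 54 mm behind the grasp point. The pads swing forward as they close: fully open they stand 13 mm farther back than shut.
Start: joints at [1.082, 0.423, 1.63, -0, 1.089, -0.019], TCP at [0.283, 0.557, 0.253] pointing down, gripper open.
Joint ranges: [-3, 3], [-0.9, 2.11], [0.09, 2.58], [-1.31, 4.45], [0.11, 2.69], [-2.54, 2.54]. Speed limits (rad/s): [2.39, 2.39, 3.01, 3.14, 3.14, 3.14].

## Interface

Orientations are given as a rotation vector (axis times angle).
In Python, from rig import manip gives the robot as it stands. The module is installed in compiled form; this text tells all that it offers. Calls block until the motion is done:
- manip.move_to(position, orientation): joint-space move of the TCP to a pose.
- manip.servo_line(position, orientation=None, rate=0.15): straight line of the TCP; orientation=None keeps the orientation; rate is the mean speed in m/s.
- manip.set_joints(angles): joint-space move.
- manip.command_gripper(opening, f_grip=None): finger opening in m; f_grip is the grip in N (None keeps the last); returns when the fingers have stopped.
- manip.hold(seconds).
- manip.solve_ik(position, orientation): joint angles nearest the present ones, or None.
- manip.camera(name): name is "scene" or "top" or "wrist"; returns a dict with "image" (384x512x3 uint8, red, green, blue), "fx", "fy", "cx", "cy" (pixels), "k1" (the pictures are not rectified: a ray, as slopes to the right and down, at radius r is drawn at 1 + k1 r^2 times it, then the intrinsics apply), "cam_to_world" (4x4, takes a point from camera to world coordinates); the wrist camera has in their place "mount" (4x4, takes a point from camera to tool coordinates, whose origin is the TCP and whose axes are the tool frame's). Camera axes: x right, y down, z forward; pixel columns grow to the right and rows downward; lengths in m; the calibration is good to about 2 mm. A picture is of the moment at which its call begins: read the wrist's pose just before it. There is no depth.
A pose or a line that the arm cannot do raises manip.IKError and nothing moves.
- manip.sign_off(): hands the job in, once; it reports no verdict.
Readings, each from a call of its own:
- manip.get_time(): time.
- manip.get_joint_positions(): joint angles.
- manip.get_joint_vel(): joint speeds.
- manip.get_tau(): joint torques, N m.
- manip.get_position(): TCP position.
- manip.get_ee_rot(): TCP orientation.
- manip.get_contact_force(): force on the tool from outside, world axes, zero at the start.
- manip.get_torque(): the same for the moment, N m.
- manip.get_width(): finger opening in m.
Only numpy, scipy, OpenCV 4.12 (cv2) and the standard library are available. Lean on these libraries where they do the work, as an engineer would, in place of code of your own. Each camera call takes 0.05 s, during which the arm holds its last target.

## Task

The castor standing upside down on the bench needs air, but its valve stem is low down by the fork. Let the brake off by pushing its pedal all the way down, spin the wheel until the valve stem stands straight up at the top, then lift the pedal again so that the brake shoe presses firmly on the tyre and the wheel stays there. Do not drag the wheel round while the brake is on, and leave the tools and the tin beside it where they are.

Things in the scene. Friction and masses are not known exactly. Their poses are not given: they have to be found in the camera images.
- castor: Galvanised fixed castor, upside down, its top plate bolted to a 130 x 260 x 30 mm plank that is screwed to the bench. Origin: middle of the plank's underside; z up, x along the axle, away from the robot; the brake pedal sticks out towards -y. The fork legs' outer faces lie at x = -40 and +40 mm and end 22 mm above the axle; the upper half of the wheel stands free.
- axle (a point): Centre of the wheel on its axle, 150 mm above the bench. The wheel has an air-filled ribbed rubber tyre, 200 mm in diameter and 48 mm wide along the axle (side walls 60 to 95 mm from the axle), on a pale metal rim; the top of the tyre is 250 mm above the bench.
- valve_tip (a point): Capped tip of the valve stem: a black rubber stem 27 mm long and 12 mm thick, with a brass neck and a black cap, on the rim face that looks to castor -x (the robot's side), slanting outwards. The tip is 55.5 mm from the axle and 27.5 mm to castor -x of the wheel's middle. A white painted balance dot (14 mm) on the tyre's side wall lies in line with it, 73 mm from the axle.
- wheel (a joint): Turn of the wheel, rad: 0 (or any whole turn) = valve stem straight up; it grows as the top of the wheel moves towards castor -y (the pedal side): valve at height 55.5 cos(value) mm above the axle and 55.5 sin(value) mm towards castor -y. With the brake off a light drag (about 0.1 N m) holds the wheel wherever it is left; turns without end.
- brake (a joint): Brake lever angle, rad: 0 = the shoe just touches the tyre; about 0.03 to 0.05 = the sprung shoe pressed firmly on, as at the start, the wheel locked; -0.25 = lower stop, pedal fully down and the brake off. Pushing the pedal down takes about 10 N; lifting it takes 2 N until the shoe meets the tyre, then about 10 N to press it firmly on; friction keeps it where it is left. Its pivot pin lies along the axle direction at castor y = -85 mm, z = 80.5 mm.
- pedal (a point): Middle of the brake pedal: a flat plate with ribbed black tread, 50 mm wide along castor x, 50 mm long along castor y, 16 to 20 mm thick (steel side flanges), free on both sides and below; its upper face is 9 mm above this point and its lower edge 11 mm below. At brake 0 this point lies 101 mm towards castor -y and 28 mm above the lever's pivot pin and moves on an arc about it: some 112 mm above the bench with the brake on, 83 mm with it off.
- gauge_mid (a point): Pencil tyre gauge, metal, 140 x 13 x 20 mm, lying on the bench (bystander); its middle.
- spanner_mid (a point): Combination spanner, 168 x 23 x 10 mm, lying on the bench (bystander); its middle.
- ratchet_mid (a point): Ratchet handle, 167 x 34 x 24 mm, lying on the bench (bystander); its middle.
- grease_tin_mid (a point): Small round tin of grease, 60 mm in diameter, 62 mm high, standing on the bench (bystander); its middle.

How it is judged:
On the way:
1. the brake is let off (value of joint brake below -0.15 rad), for 0.2 s.
At the end, for the whole second after the job is handed in: The valve stem stands straight up at the top of the wheel (tip within 9.5 mm sideways of the axle's vertical plane, about 10 degrees), the wheel is still, and the brake pedal is up with the shoe pressed on the tyre (brake over 0.012) (y of valve_tip in the frame of castor between -0.0095 and 0.0095 m and z of valve_tip in the frame of castor above 0.19 m and value of joint brake above 0.012 rad and velocity of joint wheel between -0.05 and 0.05 rad/s); the robot touches nothing.
It fails at once if the wheel is dragged round while the brake is on (value of joint brake above 0.012 rad and (velocity of joint wheel above 0.2 rad/s or velocity of joint wheel below -0.2 rad/s)).
It fails at once if the gauge is moved more than 25 mm (distance of gauge_mid from where it was at the start of the episode above 0.025 m).
It fails at once if the spanner is moved more than 25 mm (distance of spanner_mid from where it was at the start of the episode above 0.025 m).
It fails at once if the ratchet is moved more than 25 mm (distance of ratchet_mid from where it was at the start of the episode above 0.025 m).
It fails at once if the grease tin is moved more than 25 mm (distance of grease_tin_mid from where it was at the start of the episode above 0.025 m).
It also fails if it takes over 72 s, if anything falls off the work surface, if the arm or the gripper's body presses on something with over 40 N, if the wrist force passes 120 N, or if a joint passes its speed limit or range.

## Working session

There is one attempt and no reset: what is moved stays moved. The work goes in short steps, each a Python script; the robot and the scene stay as the last script left them, time stands still between calls to the robot, and variables do not carry over. Pictures are saved under pics/ and viewed, and the job is handed in when it is done.

```bash
mkdir -p pics; python3 - <<'E'
from rig import manip
import cv2,numpy as np
for n in["scene","top","wrist"]:
    c=manip.camera(n); cv2.imwrite(f"pics/{n}0.png",c["image"][...,::-1])
    print(n,{k:(np.round(v,3).tolist() if hasattr(v,'tolist') else v) for k,v in c.items() if k!="image"})
print(manip.get_time(),manip.get_position(),manip.get_ee_rot())
E
```

```text
scene {'fx': 421.55452579035165, 'fy': 421.55452579035165, 'cx': 253.24148046706978, 'cy': 193.71942128529645, 'k1': -0.14670373133706882, 'cam_to_world': [[0.878, -0.276, 0.391, 0.005], [-0.479, -0.505, 0.718, -0.956], [-0.001, -0.817, -0.576, 0.927], [0.0, 0.0, 0.0, 1.0]]}
top {'fx': 428.12186532922703, 'fy': 428.12186532922703, 'cx': 257.64814448722416, 'cy': 196.65895878420835, 'k1': 0.04741776459184068, 'cam_to_world': [[0.065, -0.971, 0.229, 0.204], [-0.998, -0.062, 0.018, -0.017], [-0.004, -0.23, -0.973, 1.465], [0.0, 0.0, 0.0, 1.0]]}
wrist {'fx': 327.73270503164144, 'fy': 327.73270503164144, 'cx': 252.5728533696825, 'cy': 186.35161402074908, 'k1': -0.047598511212828605, 'mount': [[0.001, -0.276, 0.961, -0.121], [1.0, -0.0, -0.001, 0.001], [0.001, 0.961, 0.276, -0.071], [0.0, 0.0, 0.0, 1.0]]}
0.15 [0.28271689 0.55696722 0.25270905] [ 0.36749352  1.53955285 -0.36927437]
```

View pics/scene0.png

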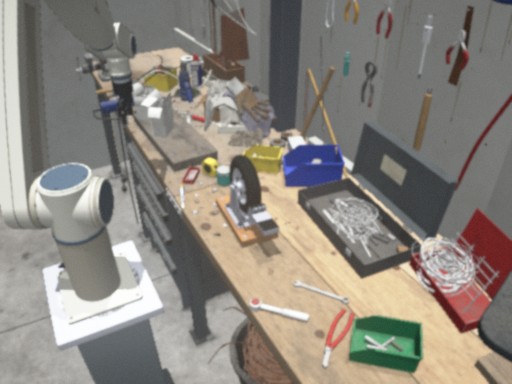

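View pics/top0.png

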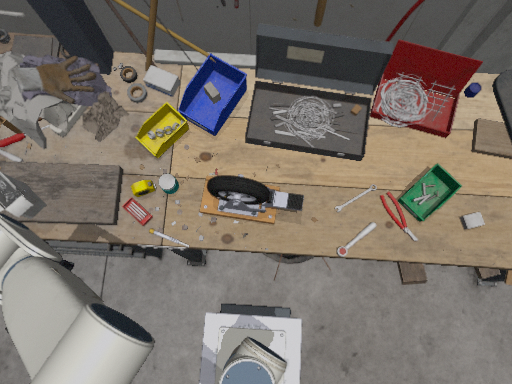

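View pics/wrist0.png

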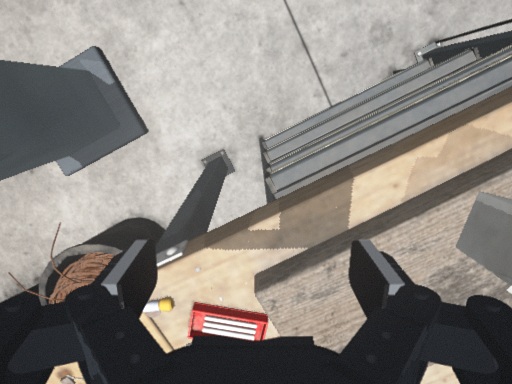

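```bash
python3 - <<'E'
import cv2
a=cv2.imread("pics/top0.png")[165:240,180:320]; b=cv2.imread("pics/scene0.png")[140:260,200:300]
cv2.imwrite("pics/topz.png",cv2.resize(a,None,fx=5.5,fy=5.5,interpolation=cv2.INTER_CUBIC))
cv2.imwrite("pics/scenez.png",cv2.resize(b,None,fx=5,fy=5,interpolation=cv2.INTER_CUBIC))
E
```

```text
(no output)
```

View pics/topz.png

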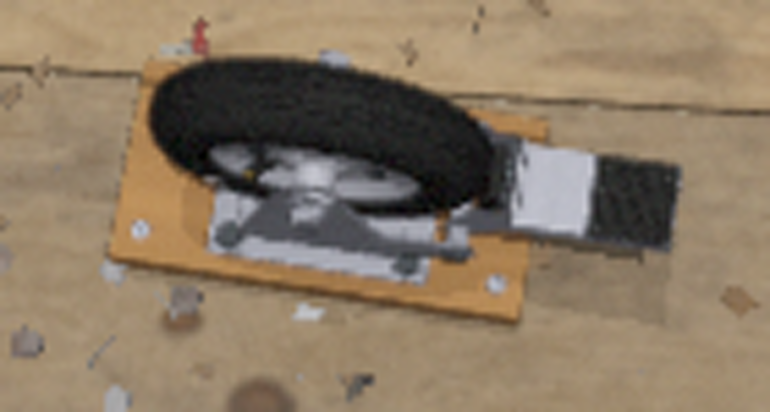

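View pics/scenez.png

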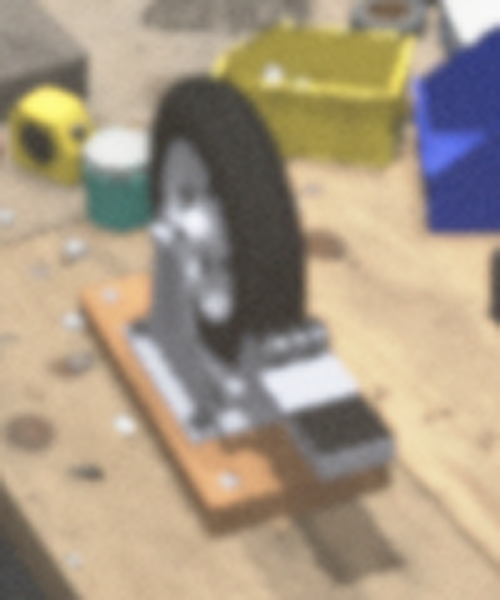

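```bash
cat > h.py <<'E'
import numpy as np,cv2
from scipy.spatial.transform import Rotation as R
def ray(c,px,T=None):
    K=np.array([[c["fx"],0,c["cx"]],[0,c["fy"],c["cy"]],[0,0,1]])
    u=cv2.undistortPoints(np.array(px,float).reshape(-1,1,2),K,np.array([c["k1"],0,0,0,0.])).reshape(-1,2)
    T=c["cam_to_world"] if T is None else T
    T=np.asarray(T); d=np.c_[u,np.ones(len(u))]@T[:3,:3].T
    return T[:3,3],d
def onz(c,px,z,T=None):
    o,d=ray(c,px,T); return o+d*((z-o[2])/d[:,2])[:,None]
def proj(c,P,T=None):
    T=np.asarray(c["cam_to_world"] if T is None else T); P=np.atleast_2d(P)
    q=(P-T[:3,3])@T[:3,:3]; u=q[:,:2]/q[:,2:]; u=u*(1+c["k1"]*(u**2).sum(1,keepdims=True))
    return u*[c["fx"],c["fy"]]+[c["cx"],c["cy"]]
def wristT(c,p,r):
    T=np.eye(4);T[:3,:3]=R.from_rotvec(r).as_matrix();T[:3,3]=p
    return T@np.asarray(c["mount"])
E
python3 - <<'E'
from rig import manip
from h import *
c=manip.camera("top")
hsv=cv2.cvtColor(c["image"],cv2.COLOR_RGB2HSV)
m=cv2.inRange(hsv,(8,130,110),(20,255,255)); m[:165]=0;m[240:]=0;m[:,:190]=0;m[:,300:]=0
k,l,s,_=cv2.connectedComponentsWithStats(m); print(s[1:][s[1:,4]>20])
pts=np.concatenate([np.argwhere(l==i) for i in range(1,k) if s[i,4]>20])[:,::-1].astype(np.float32)
hull=cv2.convexHull(pts); ap=cv2.approxPolyDP(hull,2.5,True).reshape(-1,2);print(ap)
z=lambda L:[(180+(x-2.5)/5.5,165+(y-2.5)/5.5) for x,y in L]
P=onz(c,z([(145,60),(548,118),(524,300),(108,245)]),0.03);print(P)
print(np.linalg.norm(P-np.roll(P,-1,0),axis=1),P.mean(0))
print("pedal",onz(c,z([(597,155),(680,167),(668,245),(588,233)]),0.121))
E
```

```text
[[205 177   7   8  23]
 [267 185  12   6  26]
 [200 186  76  37 505]]
[[278. 187.]
 [273. 222.]
 [200. 211.]
 [207. 177.]]
[[ 0.6064768   0.19480372  0.03      ]
 [ 0.5848274  -0.06201816  0.03      ]
 [ 0.46768478 -0.05337513  0.03      ]
 [ 0.48585807  0.20671139  0.03      ]]
[0.25773276 0.11746104 0.26072067 0.12120508] [0.53621176 0.07153046 0.03      ]
pedal [[ 0.54006556 -0.08907882  0.121     ]
 [ 0.53591993 -0.13798405  0.121     ]
 [ 0.48879599 -0.13289405  0.121     ]
 [ 0.49294529 -0.0861042   0.121     ]]
```

```bash
cat >> h.py <<'E'
def rot(x,y):
    x=np.array(x,float);x/=np.linalg.norm(x);y=np.array(y,float);y-=x*(x@y);y/=np.linalg.norm(y)
    return R.from_matrix(np.c_[x,y,np.cross(x,y)]).as_rotvec()
E
python3 - <<'E'
from rig import manip
from h import *
print(R.from_rotvec(manip.get_ee_rot()).as_matrix().round(2))
for x in (.25,.3,.35,.4):
  for z in (.3,.35,.4,.45):
    for p in (45,60):
      a=np.radians(p); q=manip.solve_ik([x,.07,z],rot([np.cos(a),0,-np.sin(a)],[0,1,0]))
      print(x,z,p,None if q is None else np.round(q,2))
E
```

```text
[[-0.    0.45  0.89]
 [-0.    0.89 -0.45]
 [-1.   -0.   -0.  ]]
0.25 0.3 45 None
0.25 0.3 60 [ 0.47 -0.54  2.5  -0.34  0.74 -0.9 ]
0.25 0.35 45 [ 0.79 -0.7   2.52 -0.73  0.85 -0.42]
0.25 0.35 60 [ 0.47 -0.62  2.41 -0.29  0.9  -0.97]
0.25 0.4 45 [ 0.79 -0.76  2.43 -0.65  0.97 -0.55]
0.25 0.4 60 [ 0.47 -0.66  2.31 -0.27  1.04 -1.01]
0.25 0.45 45 [ 0.79 -0.79  2.33 -0.61  1.08 -0.63]
0.25 0.45 60 [ 0.47 -0.69  2.21 -0.25  1.15 -1.05]
0.3 0.3 45 [ 0.5  -0.46  2.58 -0.89  0.45 -0.36]
0.3 0.3 60 [ 0.34 -0.41  2.45 -0.29  0.63 -1.03]
0.3 0.35 45 [ 0.5  -0.57  2.49 -0.64  0.6  -0.65]
0.3 0.35 60 [ 0.34 -0.49  2.36 -0.24  0.79 -1.1 ]
0.3 0.4 45 [ 0.5  -0.65  2.4  -0.53  0.74 -0.79]
0.3 0.4 60 [ 0.34 -0.55  2.27 -0.21  0.93 -1.14]
0.3 0.45 45 [ 0.5  -0.69  2.31 -0.47  0.86 -0.88]
0.3 0.45 60 [ 0.34 -0.58  2.18 -0.2   1.05 -1.17]
0.35 0.3 45 [ 0.36 -0.32  2.52 -0.95  0.31 -0.39]
0.35 0.3 60 [ 0.27 -0.29  2.38 -0.26  0.55 -1.12]
0.35 0.35 45 [ 0.36 -0.44  2.45 -0.6   0.45 -0.76]
0.35 0.35 60 [ 0.27 -0.37  2.31 -0.2   0.71 -1.18]
0.35 0.4 45 [ 0.36 -0.52  2.36 -0.46  0.6  -0.92]
0.35 0.4 60 [ 0.27 -0.43  2.22 -0.18  0.85 -1.22]
0.35 0.45 45 [ 0.36 -0.57  2.27 -0.38  0.73 -1.02]
0.35 0.45 60 [ 0.27 -0.47  2.13 -0.16  0.97 -1.25]
0.4 0.3 45 [ 0.28 -0.2   2.46 -1.03  0.23 -0.36]
0.4 0.3 60 [ 0.22 -0.18  2.31 -0.23  0.5  -1.18]
0.4 0.35 45 [ 0.28 -0.31  2.39 -0.58  0.36 -0.82]
0.4 0.35 60 [ 0.22 -0.26  2.24 -0.18  0.65 -1.24]
0.4 0.4 45 [ 0.28 -0.4   2.31 -0.41  0.5  -1.  ]
0.4 0.4 60 [ 0.22 -0.32  2.16 -0.15  0.79 -1.27]
0.4 0.45 45 [ 0.28 -0.45  2.22 -0.33  0.63 -1.1 ]
0.4 0.45 60 [ 0.22 -0.36  2.08 -0.14  0.92 -1.3 ]
```

```bash
cat > look.py <<'E'
from rig import manip
from h import *
import pickle
def shot(name):
    p,r=manip.get_position(),manip.get_ee_rot(); c=manip.camera("wrist")
    cv2.imwrite(f"pics/{name}.png",c["image"][...,::-1]); T=wristT(c,p,r)
    c=dict(c); c["cam_to_world"]=T; pickle.dump(c,open(f"pics/{name}.pkl","wb")); return c
def look(name,pos,p):
    a=np.radians(p); manip.move_to(pos,rot([np.cos(a),0,-np.sin(a)],[0,1,0])); return shot(name)
E
python3 -c "
from look import *
c=look('w1',[.25,.07,.42],60);print(c['cam_to_world'].round(2),manip.get_time())"
```

```text
[[ 0.    0.69  0.72  0.13]
 [ 1.   -0.   -0.    0.07]
 [-0.    0.72 -0.69  0.49]
 [ 0.    0.    0.    1.  ]] 2.1167
```

View pics/w1.png

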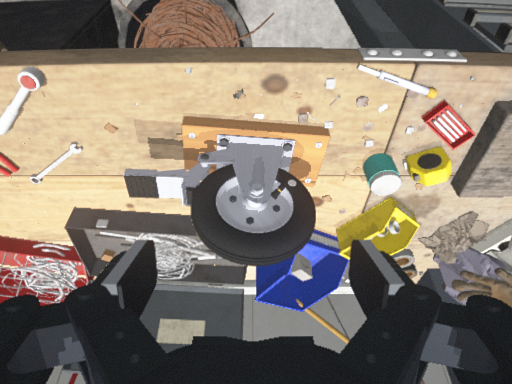

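```bash
python3 - <<'E'
import cv2
a=cv2.imread("pics/w1.png")[105:270,115:345]
cv2.imwrite("pics/w1z.png",cv2.resize(a,None,fx=3.4,fy=3.4,interpolation=cv2.INTER_CUBIC))
E
```

```text
(no output)
```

View pics/w1z.png

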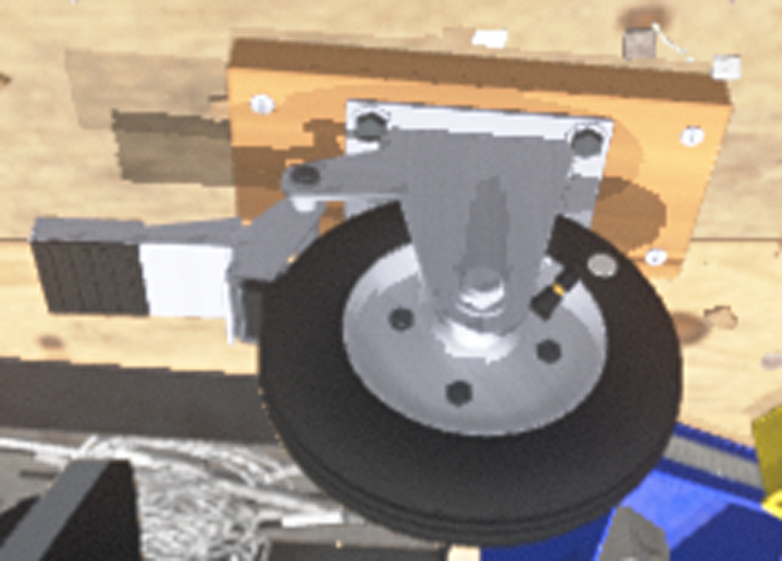

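```bash
python3 - <<'E'
from h import *
import pickle
c=pickle.load(open("pics/w1.pkl","rb"))
z=lambda L:[(115+(x-1.2)/3.4,105+(y-1.2)/3.4) for x,y in L]
P=onz(c,z([(228,70),(733,103),(262,104),(692,136),(655,258)]),0.03);print(P.round(4))
d=P[1]-P[0];print(np.linalg.norm(d),np.arctan2(-d[0],d[1]))
yaw=np.arctan2(-d[0],d[1]);
ex=np.array([np.cos(yaw),np.sin(yaw),0]);ey=np.array([-ex[1],ex[0],0])
mid=(P[0]+P[1])/2+ex*.065;print("origin",mid)
Q=onz(c,z([(35,243),(140,243),(150,315),(50,312)]),0.121);print(Q.round(4),Q.mean(0)+ey*.185)
o,dd=ray(c,z([(602,265),(548,300)]))
ax=mid*[1,1,0]+[0,0,.15]
for D,off in zip(dd,(-.024,-.0275)):
    pl=ax+ex*off; t=((pl-o)@ex)/(D@ex); p=o+D*t-ax; y,zz=p@ey,p[2]
    print(y,zz,np.hypot(y,zz),np.arctan2(-y,zz))
E
```

```text
[[ 0.455  -0.0489  0.03  ]
 [ 0.4755  0.2067  0.03  ]
 [ 0.4762 -0.0346  0.03  ]
 [ 0.4971  0.1887  0.03  ]
 [ 0.5877  0.18    0.03  ]]
0.25640240595886005 -0.07986103708094042
origin [0.53003244 0.07373414 0.03      ]
[[ 0.4869 -0.1302  0.121 ]
 [ 0.4869 -0.0809  0.121 ]
 [ 0.5366 -0.0865  0.121 ]
 [ 0.5345 -0.1361  0.121 ]] [0.52598331 0.07598523 0.121     ]
0.060167400589189436 -0.03829789541483522 0.07132212059989278 -2.1376385053091003
0.032029078937054326 -0.009934890692607917 0.033534518792285126 -1.8715693681560859
```

```bash
cat >> h.py <<'E'
YAW=-0.08
EX=np.array([np.cos(YAW),np.sin(YAW),0]);EY=np.array([-EX[1],EX[0],0]);EZ=np.array([0,0,1.])
ORG=np.array([.529,.0745,0])
def W(x,y,z): return ORG+EX*x+EY*y+EZ*z
E
python3 - <<'E'
from h import *
import pickle
c=pickle.load(open("pics/w1.pkl","rb"));im=c["image"][...,::-1][105:270,115:345]
im=cv2.resize(im,None,fx=3.4,fy=3.4,interpolation=cv2.INTER_CUBIC)
def dr(p,col):
    for u in proj(c,p): cv2.circle(im,(int((u[0]-115)*3.4+1.2),int((u[1]-105)*3.4+1.2)),2,col,-1)
t=np.linspace(0,6.28,60)
for x,r,col in((-.024,.095,(0,255,0)),(-.024,.06,(0,0,255)),(0,.1,(255,255,0))):
    dr(np.array([W(x,-r*np.sin(a),.15+r*np.cos(a)) for a in t]),col)
a=-2.14
dr(W(-.0275,-.0555*np.sin(a),.15+.0555*np.cos(a)),(0,0,255))
dr(W(-.024,-.073*np.sin(a),.15+.073*np.cos(a)),(255,0,255))
dr(np.array([W(-.04,0,.172),W(-.04,0,.15),W(-.065,-.13,.03),W(-.065,.13,.03),W(.065,.13,.03)]),(255,0,0))
cv2.imwrite("pics/w1o.png",im)
E
```

```text
(no output)
```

View pics/w1o.png

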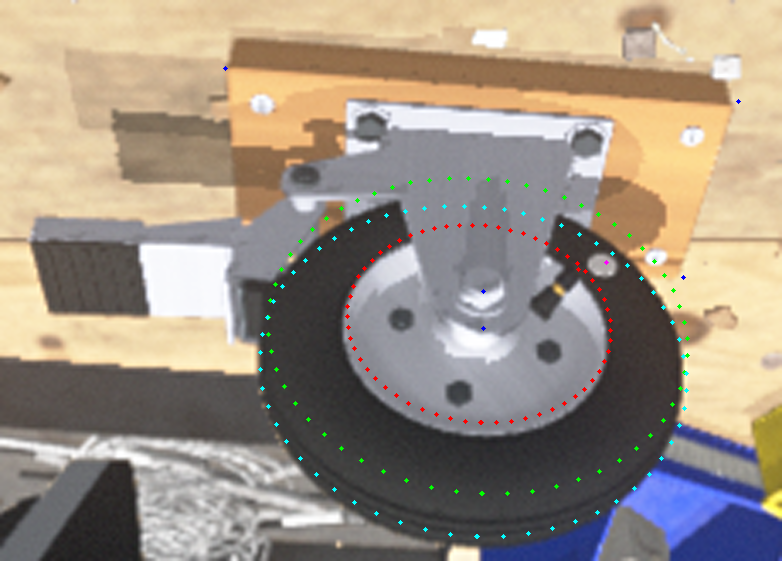

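```bash
cat >> h.py <<'E'
def pedal(b,dz=0.): 
    return W(0,-.085-.101*np.cos(b)+.028*np.sin(b),.0805+.028*np.cos(b)+.101*np.sin(b)+dz)
def grip(phi,r,s=1):
    u=np.array([0,-np.sin(phi),np.cos(phi)]); rad=EY*u[1]+EZ*u[2]
    return W(0,0,.15)+rad*r, rot(-rad,s*EX)
E
python3 - <<'E'
from rig import manip
from h import *
for s in(1,-1):
    for p in (pedal(.04,.003),pedal(.04,.15),pedal(-.25,.003)): 
        q=manip.solve_ik(p,rot([0,0,-1],s*EX));print(s,"ped",None if q is None else np.round(q,2))
    for f in(-.8,-.6,-.3,0,.3,.6,.8):
        for r in(.092,.16):
            q=manip.solve_ik(*grip(f,r,s));print(s,f,r,None if q is None else np.round(q,2))
E
```

```text
1 ped [-0.23  0.49  1.93 -0.    0.72 -0.15]
1 ped [-0.23  0.27  1.84 -0.    1.04 -0.15]
1 ped [-0.24  0.54  1.94 -0.    0.66 -0.16]
1 -0.8 0.092 [ 0.53  0.61  1.65 -0.63  1.45  0.88]
1 -0.8 0.16 [ 0.59  0.58  1.56 -0.6   1.57  0.85]
1 -0.6 0.092 [ 0.46  0.5   1.71 -0.52  1.31  0.77]
1 -0.6 0.16 [ 0.51  0.46  1.62 -0.49  1.44  0.75]
1 -0.3 0.092 [ 0.31  0.38  1.78 -0.31  1.12  0.54]
1 -0.3 0.16 [ 0.34  0.31  1.71 -0.29  1.26  0.53]
1 0 0.092 [ 0.12  0.31  1.84 -0.    1.    0.2 ]
1 0 0.16 [ 0.12  0.22  1.78 -0.    1.14  0.2 ]
1 0.3 0.092 [-0.09  0.31  1.88  0.36  0.99 -0.22]
1 0.3 0.16 [-0.13  0.23  1.82  0.33  1.13 -0.2 ]
1 0.6 0.092 [-0.28  0.39  1.9   0.67  1.1  -0.59]
1 0.6 0.16 [-0.35  0.32  1.84  0.62  1.23 -0.56]
1 0.8 0.092 [-0.38  0.48  1.89  0.82  1.21 -0.78]
1 0.8 0.16 [-0.46  0.43  1.83  0.75  1.33 -0.75]
-1 ped None
-1 ped None
-1 ped None
-1 -0.8 0.092 [ 0.53  0.61  1.65 -0.63  1.45 -2.26]
-1 -0.8 0.16 [ 0.59  0.58  1.56 -0.6   1.57 -2.29]
-1 -0.6 0.092 [ 0.46  0.5   1.71 -0.52  1.31 -2.37]
-1 -0.6 0.16 [ 0.51  0.46  1.62 -0.49  1.44 -2.39]
-1 -0.3 0.092 None
-1 -0.3 0.16 None
-1 0 0.092 None
-1 0 0.16 None
-1 0.3 0.092 None
-1 0.3 0.16 None
-1 0.6 0.092 None
-1 0.6 0.16 None
-1 0.8 0.092 [-0.38  0.48  1.89  0.82  1.21  2.36]
-1 0.8 0.16 [-0.46  0.43  1.83  0.75  1.33  2.4 ]
```

```bash
cat >> h.py <<'E'
def prot(t=.35): return rot(EY*np.sin(t)-EZ*np.cos(t),EX)
def praw(t=.35): return EY*np.sin(t)-EZ*np.cos(t)
E
python3 - <<'E'
from look import *
r=prot(); up=-praw()
g=pedal(.04)-.003*praw()
print(manip.solve_ik(g,r),manip.solve_ik(pedal(-.25),r))
manip.move_to(g+up*.15,r)
shot("p1")
print(manip.get_time(),manip.get_position(),g)
E
```

```text
[-0.40820365  0.53938779  1.89176385  0.43615442  0.87625938 -0.63767118] [-0.41504363  0.59740999  1.8955596   0.45775572  0.82236335 -0.67841692]
3.5917 [ 0.51016108 -0.16077868  0.25735351] [ 0.5141496  -0.11073387  0.11533464]
```

View pics/p1.png

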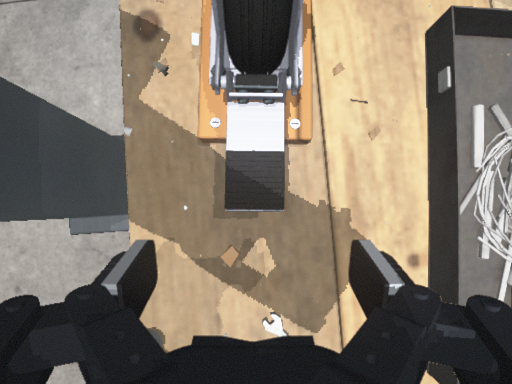

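```bash
python3 - <<'E'
from look import *
c=pickle.load(open("pics/p1.pkl","rb"))
p=[W(x,y,.121) for x in(-.025,.025) for y in(-.211,-.161)]
print(proj(c,p).round(1), proj(c,[W(0,-.10,.15),W(0,0,.25),W(-.065,-.13,.03),W(.065,-.13,.03)]).round(1))
q=onz(c,[(225,150),(284,150),(284.5,210),(225,210)],.121); print((q-ORG)@np.c_[EX,EY])
q=onz(c,[(198,139),(313,143)],.03); print((q-ORG)@np.c_[EX,EY])
E
```

```text
[[223.8 209.5]
 [224.3 150.1]
 [283.9 209.6]
 [283.6 150.1]] [[ 254.1   65.4]
 [ 254.9 -196. ]
 [ 196.1  137.3]
 [ 311.3  137.5]]
[[-0.02438227 -0.16094746]
 [ 0.02537659 -0.16088537]
 [ 0.02552102 -0.21134814]
 [-0.0240145  -0.21141346]]
[[-0.0628384  -0.13191677]
 [ 0.06686836 -0.13632505]]
```

```bash
sed -i 's/ORG=np.array(\[.529/ORG=np.array([.530/' h.py; python3 - <<'E'
from look import *
r=prot(); up=-praw()
g=pedal(.04)+.003*up
manip.servo_line(g,r,rate=.1)
print("F",manip.get_contact_force())
manip.command_gripper(.04,f_grip=45)
print("w",manip.get_width(),"F",manip.get_contact_force(),manip.get_position()-g)
for b in np.arange(0.02,-.26,-.03):
    manip.servo_line(pedal(b)+.003*up,r,rate=.05)
    print(round(b,3),manip.get_contact_force().round(1),(manip.get_position()-pedal(b)-.003*up).round(4))
manip.hold(.2)
shot("p2");print(manip.get_time(),manip.get_width())
E
```

```text
F [ 0.11735323 -0.22287684 -0.11582219]
w 0.049405289123711456 F [ 0.27224133 -2.21386719  2.16637136] [ 0.00050814 -0.00040856  0.0003029 ]
0.02 [ 0.1 -1.9  4.6] [ 0.0005 -0.0004  0.0004]
-0.01 [-0.8 -3.3  7.1] [ 0.0005 -0.0004  0.0006]
-0.04 [-1.1 -4.   8. ] [ 0.0005 -0.0005  0.0007]
-0.07 [-0.9 -5.   8.3] [ 0.0005 -0.0005  0.0007]
-0.1 [-2.5 -4.8  8.3] [ 0.0005 -0.0006  0.0007]
-0.13 [-2.4 -4.2  9. ] [ 0.0005 -0.0007  0.0007]
-0.16 [-1.5 -6.2  8.4] [ 0.0005 -0.0007  0.0006]
-0.19 [-1.9 -6.   7.4] [ 0.0005 -0.0008  0.0006]
-0.22 [-1.4 -6.3  7.7] [ 0.0005 -0.0009  0.0006]
-0.25 [-2.2 -6.   6.3] [ 0.0004 -0.0009  0.0006]
8.4083 0.049221161682743514
```

View pics/p2.png

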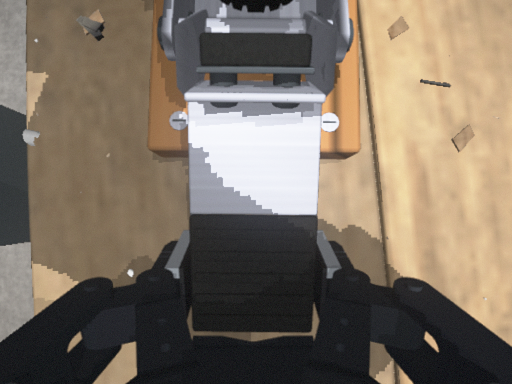

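```bash
python3 - <<'E'
from look import *
r=prot(); up=-praw()
manip.command_gripper(.085)
p=manip.get_position()
manip.servo_line(p+up*.2,r,rate=.25)
shot("p3")
manip.move_to(*grip(.2,.26))
manip.move_to(*grip(-.62,.17))
print(manip.get_time())
shot("g1")
E
```

```text
11.625
```

View pics/p3.png

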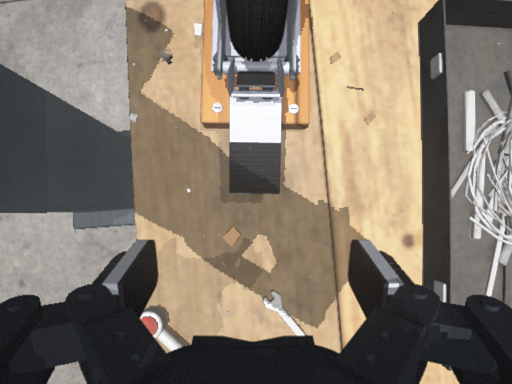

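View pics/g1.png

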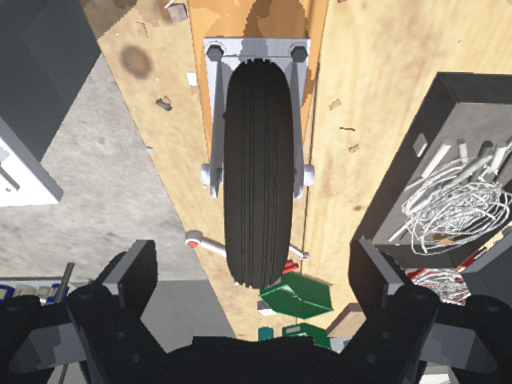

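```bash
python3 - <<'E'
from look import *
for n in("g1","p1","p3"):
    c=pickle.load(open(f"pics/{n}.pkl","rb"));im=c["image"]
    t=[W(x,-.1*np.sin(a),.15+.1*np.cos(a)) for a in(-.3,0,.5,1.2) for x in(-.024,.024)]
    print(n,proj(c,t).round(1).tolist())
im=pickle.load(open("pics/g1.pkl","rb"))["image"]
for r in(120,180,230,260):
    g=im[r].max(1);d=np.where(g[200:320]<60)[0]+200;print(r,d.min(),d.max())
E
```

```text
g1 [[217.8, 253.8], [290.5, 254.1], [220.9, 278.0], [287.2, 278.3], [226.1, 286.5], [281.7, 286.8], [231.4, 255.8], [276.4, 255.9]]
p1 [[213.4, -226.9], [299.9, -226.8], [211.0, -195.7], [302.6, -195.6], [211.5, -98.4], [301.8, -98.2], [219.8, 31.9], [291.9, 32.0]]
p3 [[216.2, -223.7], [294.9, -223.9], [214.3, -195.3], [297.1, -195.6], [214.9, -107.4], [296.7, -107.7], [222.1, 14.3], [288.8, 14.2]]
120 225 291
180 225 293
230 249 267
260 252 273
```

```bash
python3 - <<'E'
from look import *
def cen(c,row,lo=210,hi=310):
    g=cv2.GaussianBlur(c["image"],(3,3),0).max(2)[row].astype(int)
    m=(g<75); x=255
    while not m[x]: x+=1
    a=x
    while m[a-1]:a-=1
    b=x
    while m[b+1]:b+=1
    return a,b
for n,rows in(("g1",(120,150,180)),("p3",(10,25,40)),("p1",(10,30,50))):
    c=pickle.load(open(f"pics/{n}.pkl","rb"))
    for r in rows:
        a,b=cen(c,r); o,d=ray(c,[((a+b)/2,r)])
        # intersect cylinder r=.1 around axle
        oo=(o-W(0,0,.15)); dd=d[0]
        oy,oz,dy,dz=oo@EY,oo[2],dd@EY,dd[2]
        ts=np.roots([dy*dy+dz*dz,2*(oy*dy+oz*dz),oy**2+oz**2-.01]); 
        if abs(ts.imag).max()>0: print(n,r,a,b,"miss");continue
        p=oo+ts.min()*dd; print(n,r,a,b,"x",(p@EX).round(4),"y",(p@EY).round(3),p[2].round(3))
E
```

```text
g1 120 225 292 x 0.0024 y 0.093 0.037
g1 150 224 293 x 0.0024 y 0.084 0.054
g1 180 225 293 x 0.0028 y 0.073 0.068
p3 10 226 287 x 0.0007 y -0.092 0.039
p3 25 229 284 x 0.0008 y -0.096 0.027
p3 40 231 281 x 0.0005 y -0.099 0.011
p1 10 223 292 x 0.0009 y -0.087 0.05
p1 30 225 289 x 0.0008 y -0.093 0.038
p1 50 228 284 x 0.0003 y -0.098 0.02
```

```bash
sed -i 's/YAW=-0.08/YAW=-0.09/;s/ORG=np.array(\[.530/ORG=np.array([.5316/' h.py; cat >> look.py <<'E'
def stroke(f0,f1,r=.092,f=25):
    manip.servo_line(*grip(f0,r),rate=.12)
    F0=manip.get_contact_force()
    manip.command_gripper(.03,f_grip=f); manip.hold(.1)
    print("w",manip.get_width(),"F",(manip.get_contact_force()-F0).round(1))
    n=int(np.ceil(abs(f1-f0)/.1))
    for a in np.linspace(f0,f1,n+1)[1:]:
        manip.servo_line(*grip(a,r),rate=.08)
        print(round(a,2),(manip.get_contact_force()).round(1))
    print("t",manip.get_time())
def letgo(f1):
    manip.command_gripper(.085); manip.servo_line(*grip(f1,.17),rate=.2)
E
python3 - <<'E'
from look import *
manip.move_to(*grip(-.6,.15))
stroke(-.6,.5)
letgo(.5); shot("g2"); print(manip.get_time())
E
```

```text
w 0.04633370675995151 F [5.8 2.8 4.2]
-0.5 [5.3 4.3 3.1]
-0.4 [4.8 4.  3.9]
-0.3 [4.5 3.3 5.3]
-0.2 [3.8 3.5 6.7]
-0.1 [3.  3.4 8.7]
0.0 [3.2 1.9 9.2]
0.1 [ 2.2  1.4 11.3]
0.2 [ 1.4  1.3 13. ]
0.3 [ 1.1 -1.1 14.9]
0.4 [ 0.  -3.8 15. ]
0.5 [-0.7 -4.9 16.8]
t 16.025
17.0833
```

View pics/g2.png

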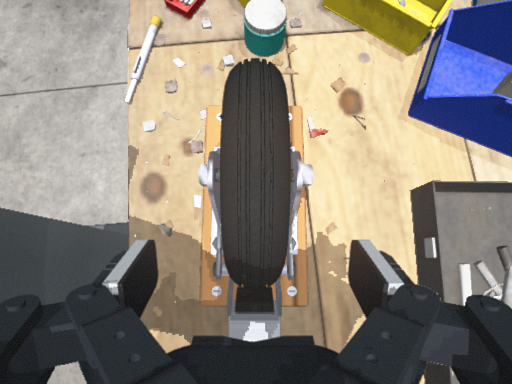

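```bash
python3 - <<'E'
from look import *
manip.move_to(*grip(-.05,.18))
manip.move_to(*grip(-.55,.17))
stroke(-.55,.40,r=.093)
letgo(.4)
manip.move_to(*grip(.2,.25))
c=look('w2',[.25,.07,.42],60);print(manip.get_time())
E
```

```text
w 0.046009804835304285 F [4.3 1.  3.6]
-0.46 [4.6 3.2 2.7]
-0.36 [4.8 2.8 3.1]
-0.26 [4.2 3.1 4.7]
-0.17 [3.7 2.6 6.2]
-0.08 [3.7 3.4 8.9]
0.02 [2.3 2.  9.6]
0.12 [ 1.5  0.6 11.9]
0.21 [ 0.4  0.2 14.2]
0.3 [ 0.4 -2.1 17.7]
0.4 [-0.6 -3.  16.9]
t 22.2083
24.7917
```

View pics/w2.png

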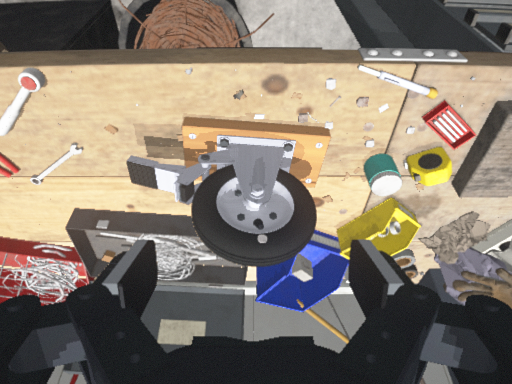

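The dot is at about (262,239), almost at the top; pedal is down. Measure the residual angle.

```bash
cat > ang.py <<'E'
from h import *
import pickle,sys
c=pickle.load(open(f"pics/{sys.argv[1]}.pkl","rb"));im=c["image"]
x0,y0=[int(v) for v in sys.argv[2:4]]
p=im[y0-8:y0+8,x0-8:x0+8].min(2).astype(float); w=np.clip(p-110,0,None)
yy,xx=np.mgrid[y0-8:y0+8,x0-8:x0+8]; u=[(w*xx).sum()/w.sum(),(w*yy).sum()/w.sum()];print(u)
o,d=ray(c,[u]);ax=W(0,0,.15);pl=ax-EX*.024
q=o+d[0]*(((pl-o)@EX)/(d[0]@EX))-ax
y,z=q@EY,q[2];print("y",y,"z",z,"r",np.hypot(y,z),"ang",np.arctan2(-y,z))
a=cv2.resize(im[150:270,180:330,::-1],None,fx=5,fy=5,interpolation=cv2.INTER_CUBIC)
for P in(W(-.024,0,.15+.073),W(-.0275,0,.15+.0555)):
    v=proj(c,P)[0];cv2.circle(a,(int((v[0]-180)*5+2),int((v[1]-150)*5+2)),3,(0,0,255),-1)
cv2.imwrite(f"pics/{sys.argv[1]}z.png",a)
E
python3 ang.py w2 262 239
```

```text
[np.float64(261.66889709275495), np.float64(237.32694970004616)]
y 0.006688752820773466 z 0.07120025120128456 r 0.07151374123497825 ang -0.0936679238901565
```

View pics/w2z.png

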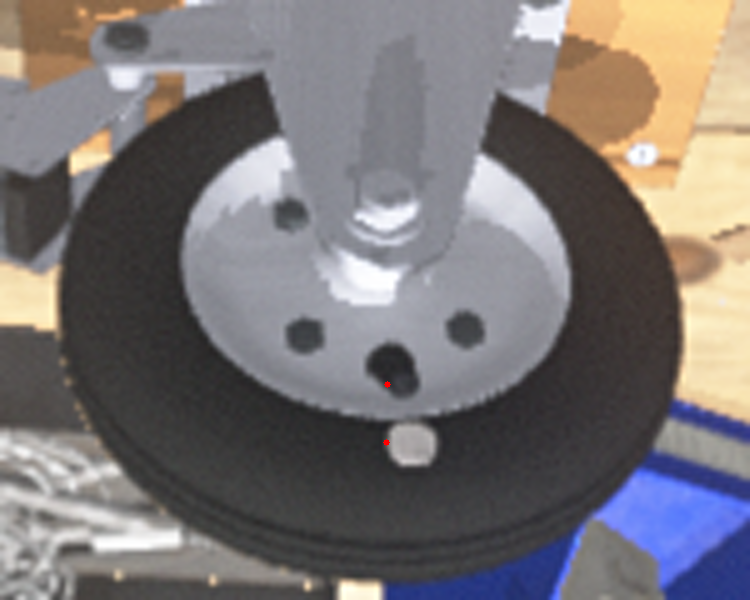

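```bash
python3 - <<'E'
from look import *
manip.move_to(*grip(0,.22))
manip.move_to(*grip(-.35,.17))
stroke(-.35,-.256,r=.094)
letgo(-.256)
manip.move_to(*grip(0,.24))
c=look('w3',[.25,.07,.42],60);print(manip.get_time())
E
python3 ang.py w3 257 239
```

```text
w 0.04617864849337585 F [4.1 1.3 5.8]
-0.26 [5.  3.8 3.8]
t 27.9417
30.5667
[np.float64(256.3214975845411), np.float64(237.1584541062802)]
y -4.672852897625454e-05 z 0.07161681869537248 r 0.07161683394008195 ang 0.0006524797274754032
```

View pics/w3z.png

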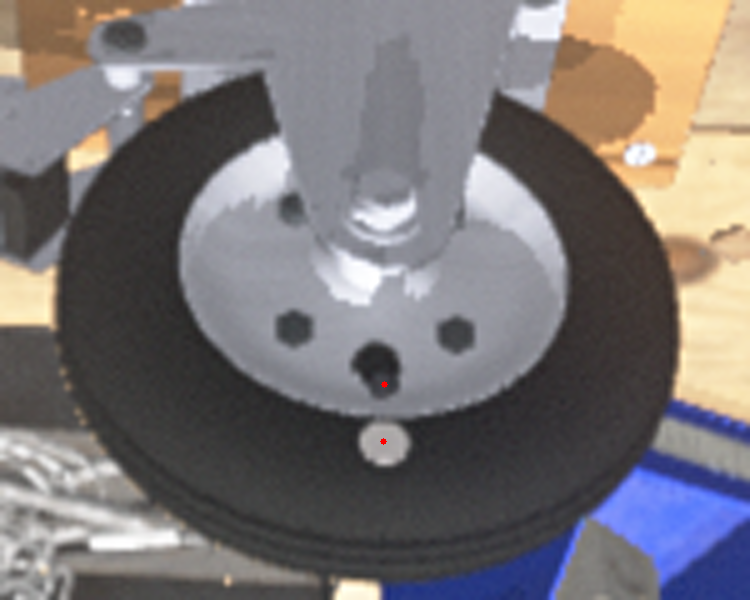

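```bash
python3 - <<'E'
from look import *
r=prot(); up=-praw()
g=pedal(-.25)+.003*up
manip.move_to(g+up*.2,r)
manip.servo_line(g,r,rate=.12)
manip.command_gripper(.04,f_grip=70)
print("w",manip.get_width(),"F",manip.get_contact_force().round(1))
for b in [-.2,-.15,-.1,-.05,-.02,0,.01,.02,.03,.04,.048]:
    manip.servo_line(pedal(b)+.003*up,r,rate=.05)
    print(round(b,3),manip.get_contact_force().round(1),(manip.get_position()-pedal(b)-.003*up).round(4))
shot("p4");print(manip.get_time())
E
```

```text
w 0.04890591872647401 F [ 0.9 -2.5  3.1]
-0.2 [ 4.5 -0.8  0.5] [ 0.0008 -0.0003  0.0002]
-0.15 [ 5.3  2.2 -1. ] [0.0008 0.     0.0001]
-0.1 [ 6.7  3.1 -2. ] [0.0008 0.0002 0.0001]
-0.05 [ 6.7  4.5 -2.2] [0.0008 0.0004 0.0001]
-0.02 [ 8.1  4.1 -5.6] [ 0.0008  0.0005 -0.0002]
0 [ 8.   4.3 -7. ] [ 0.0008  0.0005 -0.0004]
0.01 [  8.2   5.1 -10.4] [ 0.0008  0.0004 -0.0006]
0.02 [  9.3   5.2 -12.1] [ 0.0007  0.0004 -0.0007]
0.03 [  9.3   5.7 -12.6] [ 0.0007  0.0004 -0.0008]
0.04 [ 11.    5.1 -14.7] [ 0.0008  0.0003 -0.001 ]
0.048 [ 11.2   5.3 -15.6] [ 0.0007  0.0004 -0.0011]
37.0833
```

View pics/p4.png

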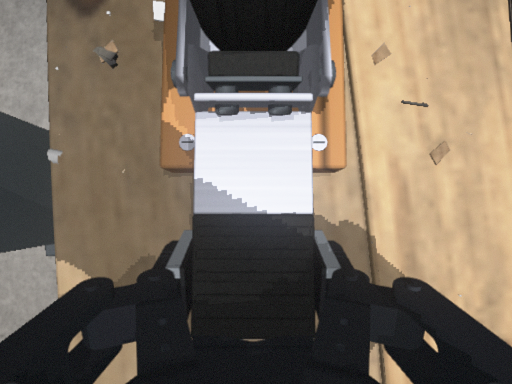

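```bash
python3 - <<'E'
from look import *
r=prot(); up=-praw()
manip.command_gripper(.085)
p=manip.get_position()
manip.servo_line(p+up*.14,r,rate=.15)
c=shot("p5")
manip.move_to(p+up*.25,r)
manip.move_to(*grip(0,.26))
look('w4',[.25,.07,.42],60);print(manip.get_time())
a=np.hstack([pickle.load(open(f"pics/{n}.pkl","rb"))["image"][90:270,110:290,::-1] for n in("w1","w4")])
cv2.imwrite("pics/w4cmp.png",cv2.resize(a,None,fx=2.2,fy=2.2,interpolation=cv2.INTER_CUBIC))
E
python3 ang.py w4 257 239
```

```text
41.4417
[np.float64(257.0486223662885), np.float64(236.75904916261482)]
y -9.486758780035148e-05 z 0.07253315544174135 r 0.07253321748133768 ang 0.0013079195731578105
```

View pics/w4cmp.png

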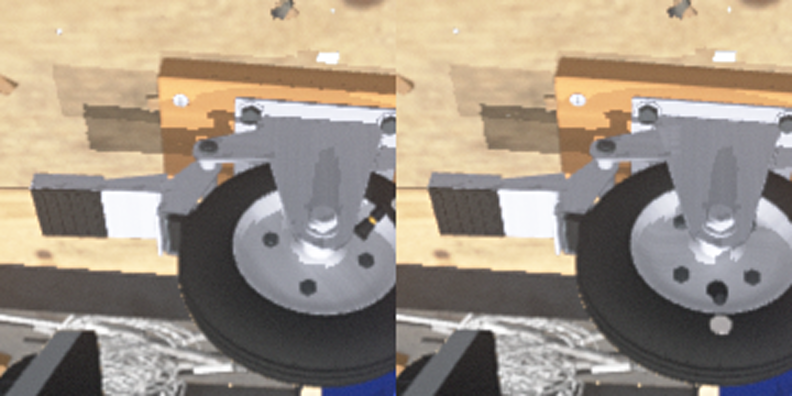

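View pics/p5.png

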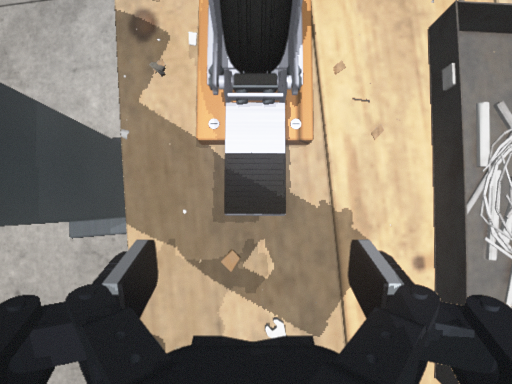

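```bash
python3 - <<'E'
from h import *
import pickle
A,B=[cv2.cvtColor(pickle.load(open(f"pics/{n}.pkl","rb"))["image"],cv2.COLOR_RGB2GRAY).astype(np.float32) for n in("w1","w4")]
def sh(x,y,w,h): return cv2.phaseCorrelate(A[y:y+h,x:x+w].copy(),B[y:y+h,x:x+w].copy(),cv2.createHanningWindow((w,h),cv2.CV_32F))
print("pedal",sh(116,160,60,48),"plate/fork",sh(205,125,80,50),"plank",sh(180,110,50,40),"tin/bg",sh(360,150,40,48))
c=pickle.load(open("pics/w4.pkl","rb"))
print([proj(c,pedal(b,.009)).round(2).tolist() for b in(0,.012,.04)])
E
```

```text
pedal ((0.6333123268618195, -0.5093675356354233), 0.8564897527297338) plate/fork ((0.6732072318679343, -0.1857552154920583), 0.9442968139648438) plank ((0.8259982086475262, -0.14272189297068394), 0.9749898943901062) tin/bg ((0.6076910924495813, -0.5308179575292833), 1.0268601864576339)
[[[142.59, 186.67]], [[142.63, 187.21]], [[142.76, 188.48]]]
```

```bash
python3 - <<'E'
from rig import manip
manip.hold(.3); print(manip.get_contact_force(),manip.get_time()); manip.sign_off()
E
```

```text
[-0.45986917 -0.32186978  0.50510805] 41.7417
the job is handed in; nothing more can be done
```

I let the brake off, turned the wheel until the valve stem stood straight up, put the brake back on and handed the job in at about 41.7 s of the 72 s. `sign_off` reports no verdict, so what follows is from my own checks.

- **Brake off:** I gripped the pedal by its side flanges and followed its arc down to the lower stop (about -0.25 rad).
- **Turning the wheel:** I pinched the tyre from above and turned the wheel in three strokes, about 2.14 rad in all.
- **Brake on:** I lifted the pedal along its arc until it resisted with about 15 N, then let go and withdrew.

Last checks:
- **Valve:** the balance dot is 0.1 mm sideways of the axle's plane, an angle of about 0.001 rad. Its radius measured 72.5 mm against the 73 mm given.
- **Pedal:** compared with the first picture it sits about 0.35 px lower, roughly 0.008 rad less than at the start. That puts the brake at about 0.022 to 0.04 rad, against the 0.012 needed. The arm's position during the lift suggested 0.038. This is the least certain of the checks.
- **Robot clear:** the contact force was under 1 N with the arm away from everything.
- **Tin and tools:** the arm never worked near them. In the last picture the tin had moved no more than the slight shift of the whole view; I did not measure the gauge, spanner or ratchet separately.

The first castor pose was off by about 2.6 mm in x and 0.01 rad in yaw. I corrected it from the wrist pictures before gripping the tyre.

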